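# Clear the bonding plate and hold the dispensing barrel over its pocket

### The arm

A 7-joint arm with a two-finger parallel gripper is mounted at the origin on the work surface. World frame = base frame: x ahead of the robot, y to its left, z up, the work surface at z = 0. Lengths are in mm, angles in degrees, forces in N, time in s.
With the tool pointing down it reaches from about 425 to 875 mm from the base axis. Payload 4.7 kg.
Tool frame: the origin (TCP) lies at the very end of the fingers, on their centre line; the grasp point (between the pads) lies 19 mm behind it; z points along the fingers, x is the direction in which the jaws open and shut, and the axes are right-handed (so a half turn about z gives the same grasp; the last joint's range is limited). The gripper opens to 85 mm and grips with 20 to 120 N. Pads are 22 mm wide; open, the fingers measure 114 mm over their backs; the gripper's body (76 mm by 85 mm) begins 54 mm behind the grasp point. The pads swing forward as they close: fully open they stand 13 mm farther back than shut.
Start: joints at [64.349, 18.392, -4.016, 83.108, 1.295, 78.541, -3.26], TCP at [289.598, -581.943, 231.349] pointing down, gripper open.
Joint ranges: [-163.93, 163.93], [-17.29, 119.83], [-79.2, 71.16], [3.27, 140.29], [-89.18, 269.18], [5.43, 117.66], [-154.24, 154.24]. Speed limits (degrees/s): [147.25, 147.25, 180, 180, 180, 180, 180].

### API

Orientations are given as a 3x3 rotation matrix whose columns are the frame's x, y, z axes.
In Python, from rig import bot gives the robot as it stands.
- The arm moves only by the shell command python3 -m creep 'ROWS' [OPENING]. ROWS is JSON, a list of rows, each a list of 4 numbers: the shift along the tool's x, y, z in cm, then the turn about the tool's z in rad. A call has exactly 5 rows; each row is the pose to reach, as a shift and turn from the pose commanded when the call began, along the tool's axes at that moment; what a row does not reach only later rows make up. A row lasts 1/10 s, in which the tool goes at most 50 mm and 8.59 degrees, less where a joint would pass 70% of its speed; a pose out of reach is approached as far as the arm can. A call with a gripper value outside its range is refused whole. OPENING is the opening, from 0 (shut) to 1 (fully open), set as the call begins (- or left out, the last holds). The fingers move at their own pace and stop on an object; the grip force is fixed at half the most. Time passes only in rows, so rows that repeat a pose let the fingers close, or fill a call up. It gives the time, the measured TCP pose, the force and the opening at its end, in the units of the state.
- bot.observe(): the state, without advancing time (a new reading comes with each control period).
- bot.camera(name): name is "side" or "top"; returns a dict with "frame" (420x560x3 uint8, red, green, blue), "depth" (420x560 float32, mm along the optical axis (not along the pixel's ray), 0 where there is no reading), "fx", "fy", "cx", "cy" (pixels), "k1" (the pictures are not rectified: a ray, as slopes to the right and down, at radius r is drawn at 1 + k1 r^2 times it, then the intrinsics apply), "extrinsics" (4x4, takes a point from camera to world coordinates). Camera axes: x right, y down, z forward; pixel columns grow to the right and rows downward; lengths in mm; the calibration is good to about 2 mm. A picture is of the moment at which its call begins.
- bot.sign_off(): hands the job in, once; it reports no verdict.
The state is a dict: "t": time; "joint_positions": joint angles; "qvel": joint speeds; "effort": joint torques, N m; "position": TCP position; "tcp_rot": TCP orientation; "wrist_force": force on the tool from outside, world axes, zero at the start; "moment": the same for the moment, N m; "finger_gap": finger opening in mm.
Only numpy, scipy, OpenCV 4.12 (cv2) and the standard library are available. Lean on these libraries where they do the work, as an engineer would, in place of code of your own. Each camera call takes 0.05 s, during which the arm holds its last target.

### The job

With the scraper block, wipe all the loose chips off the aluminium bonding plate onto the bench (do not touch the chips with the fingers), and then set the scraper down on the bench, not touching the plate. Then take the thicker of the two dispensing barrels out of its rack, lift it over the air manifold and finish still holding it upright and still, with its nozzle centred over the wide pocket of the plate, about 5 mm above the plate's face: do not let go of it at the end. The barrel must not touch the plate or the manifold, and everything else stays where it is.

Things in the scene. Friction and masses are not known exactly. Their poses are not given: they have to be found in the camera images.
- plate: fixed flat aluminium plate, 150 mm long (x axis, roughly away from the robot), 84 mm wide (y), face 15 mm above the bench; origin at the centre of its underside. Two blind pockets, 6 mm deep, on its long centre line: a wide one (14 mm) 30 mm towards +x of the centre, a narrow one (7 mm) 30 mm towards -x. The 30 mm next to its near (-x) end are free of chips
- plate_hole0 (a point): centre of the mouth of the plate's wide pocket (14 mm diameter), level with the plate's face, 15 mm above the bench
- chip0: loose irregular dark grey chip of cured epoxy, about 20 x 16 mm and 8 mm thick, 12 g, lying flat on the aluminium plate at the start; origin at the centre of its underside
- chip1: loose irregular dark grey chip of cured epoxy, about 20 x 16 mm and 8 mm thick, 12 g, lying flat on the aluminium plate at the start; origin at the centre of its underside
- chip2: loose irregular dark grey chip of cured epoxy, about 20 x 16 mm and 8 mm thick, 12 g, lying flat on the aluminium plate at the start; origin at the centre of its underside
- chip3: loose irregular dark grey chip of cured epoxy, about 20 x 16 mm and 8 mm thick, 12 g, lying flat on the aluminium plate at the start; origin at the centre of its underside
- scraper: loose scraper block, 120 g, standing on the bench: a black foot 100 mm long (y axis), 26 mm thick (x), 18 mm high, and centred on it a wooden grip rib 64 mm long (y), 18 mm thick (x), from 18 to 58 mm above the foot's underside. Made to be gripped across the rib's 18 mm. Origin at the centre of the foot's underside, z up
- barrel: the thicker barrel, loose, 70 g, 155 mm tall, upright in one of the rack's holes. Up from the nozzle's tip: steel nozzle to 26 mm (4 mm wide at the tip), amber tube 22 mm wide to 105 mm, white flange 36 mm wide to 110 mm (rests on the rack), black round head 25 mm wide to 155 mm (grip it there). Origin at the nozzle's tip, 10 mm above the bench in the rack; z towards the head
- thin_barrel: the thinner dispensing barrel in the other hole of the rack, same lengths, but its tube is 14 mm and its black head 15 mm in diameter; to be left alone. Origin at the centre of the nozzle's tip
- rack: fixed dark steel rack, 170 mm long (its x axis), 80 mm wide, its top plate 115 mm above the bench, with two through holes 27 mm in diameter, 45 mm either side of its centre along x, that hold the barrels upright; a barrel comes out straight up. Either barrel may be in either hole. Origin at the centre of its underside
- manifold: fixed air manifold standing between the rack and the plate: an aluminium bar 300 mm long (its x axis), 30 mm wide, on two 50 mm wide feet, with four small brass and black fittings on top, the tops of which are 95 mm above the bench. Origin under its centre at bench height
- jar: bystander: white jar with grey cap, 60 mm in diameter, 75 mm tall; origin at the centre of its underside
- tape: bystander: roll of brown tape lying flat, 76 mm in diameter, 24 mm high; origin at the centre of its underside
- tub: bystander: small open grey tub, 60 x 60 mm, 30 mm high; origin at the centre of its underside
- driver: bystander: screwdriver lying on the bench, 170 mm long along its x axis
- can: bystander: steel can with a pale label, 56 mm in diameter, 70 mm tall; origin at the centre of its underside
Things that resemble listed ones, but are neither listed nor needed, are in the scene too. Leave any green or orange look-alike of the scraper alone.

How it is judged:
By the outcome, as a careful person would: the job done as asked, in the order asked, and still so for the second after the job is handed in, while the arm keeps its last pose, push and grip.
It also fails if it takes over 69 s, if anything falls off the work surface, if the arm or the gripper's body presses on something with over 40 N, if the wrist force passes 120 N, or if a joint passes its speed limit or range.

## Working session

There is one attempt and no reset: what is moved stays moved. The work goes in short steps, Python scripts to look and compute and a shell command to move; the robot and the scene stay as the last step left them, time stands still between calls to the robot, and variables do not carry over. Pictures are saved under pics/ and viewed, and the job is handed in when it is done.

```bash
ls; mkdir -p pics; python3 - <<'E'
from rig import bot
import cv2,pickle
s=bot.observe();print({k:s[k] for k in('t','position','tcp_rot','wrist_force','finger_gap')})
d={}
for n in('side','top'):
    c=bot.camera(n);d[n]=c
    cv2.imwrite(f'pics/{n}0.png',c['frame'][:,:,::-1]);print(n,c['fx'],c['fy'],c['cx'],c['cy'],c['k1'],c['extrinsics'])
pickle.dump(d,open('c0.pkl','wb'))
E
```

```text
pics
{'t': 0.0, 'position': array([ 289.31212172, -581.45628133,  230.1993351 ]), 'tcp_rot': array([[ 4.45553173e-01, -8.95254954e-01, -9.67930855e-04],
       [-8.95253365e-01, -4.45554210e-01,  1.69071531e-03],
       [-1.94488692e-03,  1.13239784e-04, -9.99998102e-01]]), 'wrist_force': array([-0.60985172,  0.38275104, -0.61053211]), 'finger_gap': 85.3360182297511}
side 531.4415689976485 531.4415689976485 268.23755000672014 213.75548975296743 -0.1638456106169812 [[-9.96520155e-01 -5.47261140e-02  6.28699739e-02  4.43147918e+02]
 [-8.32522687e-02  6.16581692e-01 -7.82876796e-01  1.06316803e+03]
 [ 4.07932986e-03 -7.85386574e-01 -6.18992156e-01  9.57308541e+02]
 [ 0.00000000e+00  0.00000000e+00  0.00000000e+00  1.00000000e+00]]
top 409.19025833828755 409.19025833828755 282.7220735977564 208.49324795327757 0.014441730814952716 [[-9.16039294e-02 -9.74848235e-01  2.03173912e-01  3.48205694e+02]
 [-9.95789325e-01  9.03961563e-02 -1.52366096e-02 -6.64963212e+01]
 [-3.51275874e-03 -2.03714146e-01 -9.79024110e-01  1.02883466e+03]
 [ 0.00000000e+00  0.00000000e+00  0.00000000e+00  1.00000000e+00]]
```

View pics/side0.png

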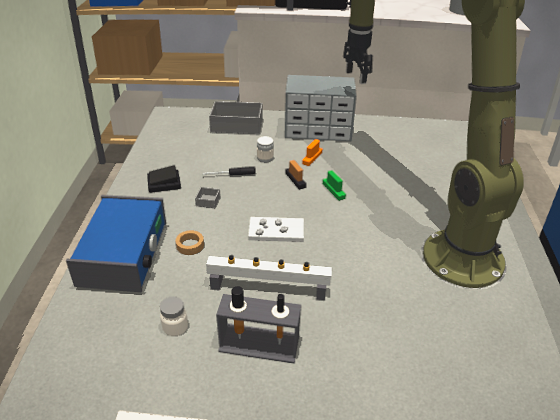

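View pics/top0.png

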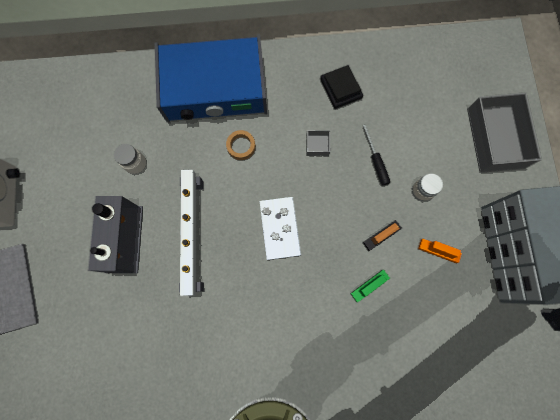

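```bash
cat > h.py <<'E'
import numpy as np,cv2,pickle
def Kd(c): return np.array([[c['fx'],0,c['cx']],[0,c['fy'],c['cy']],[0,0,1.]]),np.array([c['k1'],0,0,0,0.])
def ray(c,uv):
    K,D=Kd(c); p=cv2.undistortPoints(np.array(uv,float).reshape(-1,1,2),K,D).reshape(-1,2)
    E=c['extrinsics']; d=np.c_[p,np.ones(len(p))]@E[:3,:3].T
    return E[:3,3],d
def onz(c,uv,z):
    o,d=ray(c,uv); return o+d*((z-o[2])/d[:,2])[:,None]
def proj(c,P):
    E=c['extrinsics'];R=E[:3,:3].T;K,D=Kd(c)
    return cv2.projectPoints(np.array(P,float).reshape(-1,1,3),cv2.Rodrigues(R)[0],-R@E[:3,3],K,D)[0].reshape(-1,2)
def tri(c1,u1,c2,u2):
    o1,d1=ray(c1,u1);o2,d2=ray(c2,u2);d1=d1[0]/np.linalg.norm(d1[0]);d2=d2[0]/np.linalg.norm(d2[0])
    t=np.linalg.lstsq(np.c_[d1,-d2],o2-o1,rcond=None)[0];a=o1+t[0]*d1;b=o2+t[1]*d2
    return (a+b)/2,np.linalg.norm(a-b)
def world(c,mask):
    v,u=np.nonzero(mask&(c['depth']>0));K,D=Kd(c)
    p=cv2.undistortPoints(np.c_[u,v].astype(float).reshape(-1,1,2),K,D).reshape(-1,2)
    z=c['depth'][v,u];P=np.c_[p*z[:,None],z];E=c['extrinsics'];return P@E[:3,:3].T+E[:3,3]
def crop(c,x0,y0,w,h,k,fn):
    cv2.imwrite(fn,cv2.resize(c['frame'][y0:y0+h,x0:x0+w,::-1],None,fx=k,fy=k,interpolation=cv2.INTER_CUBIC))
E
python3 - <<'E'
from h import *
d=pickle.load(open('c0.pkl','rb'))
T,S=d['top'],d['side']
crop(T,340,190,140,110,5,'pics/t1.png');crop(T,245,185,70,85,7,'pics/t2.png')
crop(S,200,140,160,110,5,'pics/s1.png');crop(T,75,160,140,145,4,'pics/t3.png');crop(S,190,245,150,120,5,'pics/s3.png')
# rough masks
for n,c in d.items():
    hsv=cv2.cvtColor(c['frame'],cv2.COLOR_RGB2HSV)
    print(n)
    if n=='top': print(hsv[235,382],hsv[250,440],hsv[286,370],hsv[230,265],hsv[246,371])
    else: print(hsv[173,296],hsv[183,299],hsv[228,300])
E
```

```text
side
[ 14 159 101] [135  20  50] [ 30   3 244]
top
[ 14 171 183] [ 14 255 128] [ 67 180 163] [100  13 239] [135  10  52]
```

```bash
python3 - <<'E'
import cv2,numpy as np
a=cv2.imread('pics/t1.png');b=cv2.imread('pics/s1.png')
m=np.zeros((600,800,3),np.uint8)
a=cv2.resize(a,(400,314));b=cv2.resize(b,(400,275));t2=cv2.resize(cv2.imread('pics/t2.png'),(235,285));t3=cv2.resize(cv2.imread('pics/t3.png'),(275,285));s3=cv2.resize(cv2.imread('pics/s3.png'),(290,232))
m[:314,:400]=a;m[:275,400:]=b;m[314:599,:235]=t2;m[314:599,235:510]=t3;m[314:546,510:]=s3
cv2.imwrite('pics/m1.png',m)
E
```

```text
(no output)
```

View pics/m1.png

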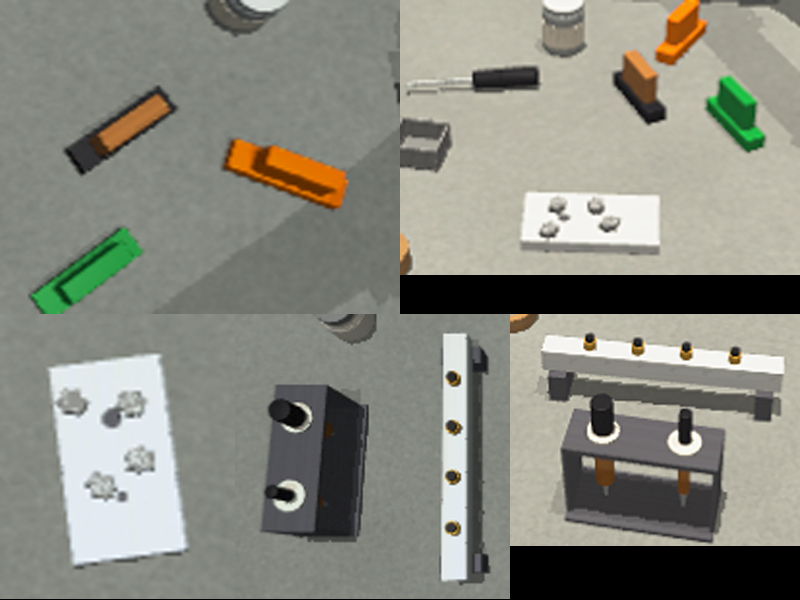

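```bash
cat > m1.py <<'E'
from h import *
import sys
d=pickle.load(open(sys.argv[1] if len(sys.argv)>1 else 'c0.pkl','rb'));T,S=d['top'],d['side']
def mk(c,lo,hi,box):
    h=cv2.cvtColor(c['frame'],cv2.COLOR_RGB2HSV);m=cv2.inRange(h,np.array(lo),np.array(hi));r=np.zeros_like(m);x0,y0,x1,y1=box;r[y0:y1,x0:x1]=m[y0:y1,x0:x1];return r>0
def desc(n,c,m,pl):
    P=world(c,m)
    print(n,m.sum(),'z pct',np.percentile(P[:,2],[2,10,50,90,98]).round(1))
    v,u=np.nonzero(m);Q=onz(c,np.c_[u,v],pl)
    r=cv2.minAreaRect(Q[:,:2].astype(np.float32));print('  on z',pl,'center',np.round(r[0],1),'size',np.round(r[1],1),'ang',round(r[2],1),'mean',Q[:,:2].mean(0).round(1));return P
if __name__=='__main__':
    desc('rib T',T,mk(T,(8,120,60),(18,255,255),(360,215,406,255)),58)
    desc('rib S',S,mk(S,(8,100,50),(18,255,255),(284,155,306,182)),58)
    desc('foot T',T,mk(T,(100,0,20),(180,60,90),(360,215,406,255)),0)
    for n,c,b in(('T',T,(250,190,310,265)),('S',S,(240,210,312,246))):
        m=mk(c,(0,0,150),(180,40,255),b);n1,l,st,_=cv2.connectedComponentsWithStats(m.astype(np.uint8));k=1+st[1:,4].argmax();m=l==k
        m=cv2.morphologyEx(m.astype(np.uint8),cv2.MORPH_CLOSE,np.ones((9,9)))>0
        desc('plate '+n,c,m,15)
    print('pockets top',onz(T,[[278.3,216],[281.3,239.2]],15).round(1))
E
python3 m1.py
```

```text
rib T 225 z pct [18.8 46.  57.7 59.8 61.3]
  on z 58 center [ 467.3 -320.4] size [18.2 70.6] ang 27.9 mean [ 467.3 -320.4]
rib S 222 z pct [ 3.7 17.6 43.  61.1 63.3]
  on z 58 center [ 465.8 -310. ] size [142.2  47.7] ang 88.5 mean [ 466.7 -303.6]
foot T 98 z pct [11.4 15.7 18.2 20.6 21.2]
  on z 0 center [ 469.7 -326. ] size [ 26.1 103.2] ang 28.7 mean [ 462.  -308.1]
plate T 2084 z pct [-0.1 12.2 15.2 19.6 24.5]
  on z 15 center [511.8 -70.3] size [151.2  87.7] ang 2.4 mean [510.7 -70. ]
plate S 2592 z pct [-1.8  0.   5.  19.1 25.1]
  on z 15 center [512.6 -72.1] size [205.4 152.4] ang 5.1 mean [513.7 -70.1]
pockets top [[540.4 -69.4  15. ]
 [481.1 -71.6  15. ]]
```

```bash
cat > m2.py <<'E'
from m1 import *
m=mk(T,(8,120,60),(18,255,255),(360,215,406,255))
P=world(T,m);P=P[P[:,2]>54];r=cv2.minAreaRect(P[:,:2].astype(np.float32));print('rib top depth',r,P.mean(0).round(1))
m=mk(T,(100,0,20),(180,60,90),(360,215,406,255))|m
v,u=np.nonzero(m);r=cv2.minAreaRect(np.c_[u,v].astype(np.float32))
for pl in(18,0):
  Q=onz(T,np.c_[u,v],pl);r=cv2.minAreaRect(Q[:,:2].astype(np.float32));print('foot',pl,np.round(r[0],1),np.round(r[1],1),r[2])
print('proj check')
# plate edges: quad approx
for n,c,b in(('T',T,(250,190,310,265)),('S',S,(240,210,312,246))):
    mm=mk(c,(0,0,(150 if n=='T' else 232)),(180,40,255),b);n1,l,st,_=cv2.connectedComponentsWithStats(mm.astype(np.uint8));mm=l==1+st[1:,4].argmax()
    mm=cv2.morphologyEx(mm.astype(np.uint8),cv2.MORPH_CLOSE,np.ones((11,11)))
    cn=max(cv2.findContours(mm,0,cv2.CHAIN_APPROX_NONE)[0],key=cv2.contourArea);h=cv2.convexHull(cn)
    q=cv2.approxPolyDP(h,5,True).reshape(-1,2);X=onz(c,q,15)[:,:2];print(n,q.tolist(),X.round(1).tolist(),'mean',X.mean(0).round(1))
E
python3 m2.py
python3 - <<'E'
from h import *
d=pickle.load(open('c0.pkl','rb'));T,S=d['top'],d['side']
S2=S['frame'];a=cv2.resize(S2[205:255,235:320,::-1],None,fx=9,fy=9,interpolation=cv2.INTER_CUBIC)
cv2.imwrite('pics/s4.png',a)
crop(T,85,185,75,100,6,'pics/t4.png');crop(S,210,280,100,85,7,'pics/s5.png');crop(T,170,160,50,145,4,'pics/t5.png')
E
```

```text
rib top depth ((468.9568176269531, -322.4876708984375), (17.47875213623047, 63.777870178222656), 29.68286895751953) [ 468.8 -322.    58.1]
foot 18 [ 467.6 -321.5] [ 25.7 101.4] 28.69318389892578
foot 0 [ 469.7 -326. ] [ 26.1 103.2] 28.69318389892578
proj check
T [[293, 197], [300, 254], [266, 259], [259, 201]] [[585.9, -111.1], [440.2, -114.3], [435.7, -29.5], [583.5, -24.0]] mean [511.3 -69.7]
S [[250, 219], [302, 218], [303, 237], [249, 235]] [[588.3, -100.2], [441.8, -117.7], [436.3, -35.3], [583.3, -30.7]] mean [512.4 -71. ]
```

View pics/s4.png

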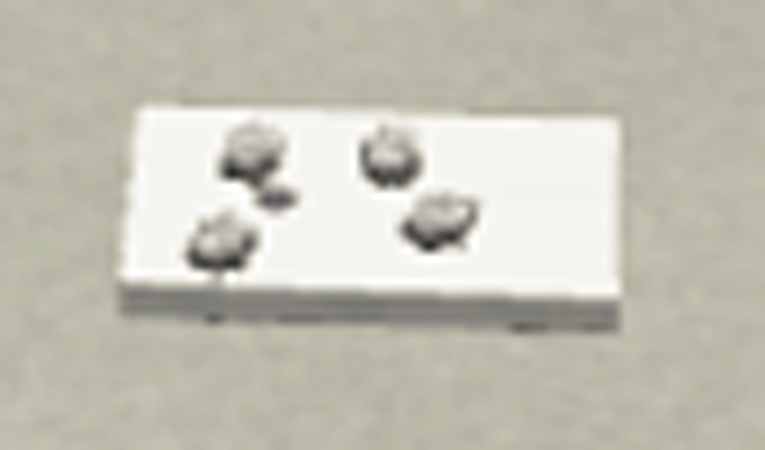

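View pics/t4.png

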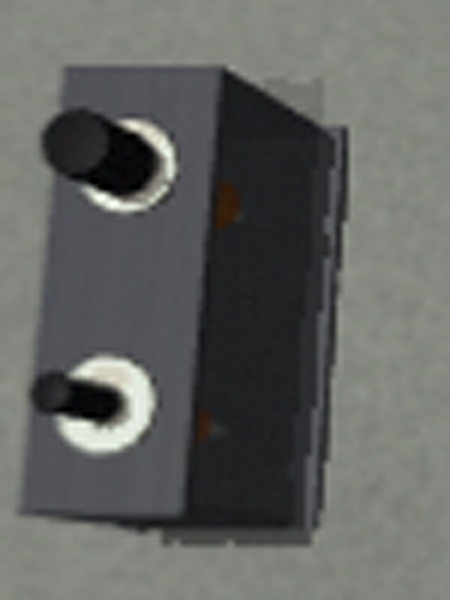

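View pics/s5.png

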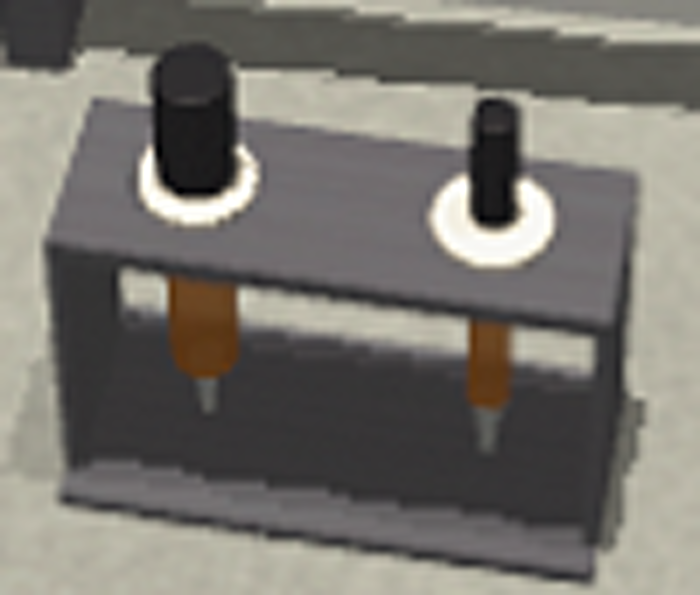

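View pics/t2.png

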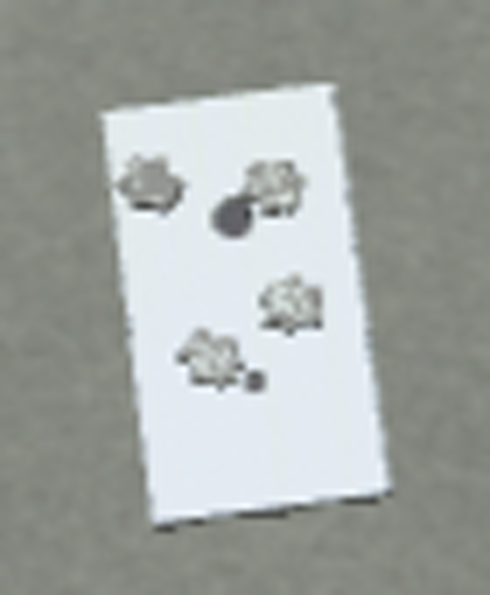

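```bash
python3 - <<'E'
from h import *
d=pickle.load(open('c0.pkl','rb'));T,S=d['top'],d['side']
crop(S,275,150,50,50,10,'pics/s6.png');crop(T,355,210,60,50,10,'pics/t6.png')
for n,a,b in(('head',(97.1,208.7),(237.4,290.3)),('flange',(105.75,212.4),(237.9,305.7)),('pocket',(277.8,215.6),(265.1,226.4)),
 ('thinhead',(85+52/6-.4,185+393/6-.4),(210+496/7-.4,280+110/7-.4))):
    print(n,*tri(T,[a],S,[b]))
print(onz(T,[[97.1,208.7]],165),onz(S,[[237.4,290.3]],165), 'pocket',onz(T,[[277.8,215.6]],15),onz(S,[[265.1,226.4]],15),onz(T,[[281,238.9]],15))
# depth obstacles: region of path
a=np.ones(T['depth'].shape,bool);P=world(T,a)
P2=world(S,np.ones(S['depth'].shape,bool));P=np.r_[P,P2]
sel=(P[:,2]>60)&(P[:,0]>150)&(P[:,0]<650)&(P[:,1]<-120)&(P[:,1]>-700)
Q=P[sel]; 
H={}
for x,y,z in Q: k=(int(x//50)*50,int(y//50)*50);H[k]=max(H.get(k,0),z)
for k in sorted(H):print(k,round(H[k]),end='; ')
sel=(P[:,2]>40)&(P[:,0]>350)&(P[:,0]<650)&(P[:,1]>50)&(P[:,1]<500);H={}
print()
for x,y,z in P[sel]: k=(int(x//50)*50,int(y//50)*50);H[k]=max(H.get(k,0),z)
for k in sorted(H):print(k,round(H[k]),end='; ')
hs=cv2.cvtColor(T['frame'],cv2.COLOR_RGB2HSV)
for nm,lo,hi in(('green',(50,100,60),(80,255,255)),('orange',(8,220,60),(18,255,255))):
    m=cv2.inRange(hs,lo,hi)>0;m[:215]=0;m[:,:340]=0;m[310:]=0;W=world(T,m);W=W[(W[:,2]<70)];r=cv2.minAreaRect(W[:,:2].astype(np.float32));print(nm,cv2.boxPoints(r).round(0).tolist())
E
```

```text
head [564.70309313 318.24562138 164.67879202] 1.3555605723225712
flange [565.40718815 319.17855759 118.92268796] 0.7194647983067224
pocket [541.83781715 -68.28618296  17.280313  ] 1.4789767270503391
thinhead [475.88445274 325.56274574 165.94551796] 1.7722470855009866
[[563.92615906 318.08374825 165.        ]] [[565.336459   318.36601235 165.        ]] pocket [[541.52161621 -68.23868425  15.        ]] [[542.81827886 -71.24901227  15.        ]] [[481.927197   -70.91147531  15.        ]]
(200, -550) 330; (250, -700) 186; (250, -650) 185; (250, -600) 512; (250, -550) 514; (300, -700) 185; (300, -650) 352; (300, -600) 510; (300, -550) 512; (300, -300) 63; (300, -250) 64; (350, -700) 186; (350, -650) 186; (350, -600) 184; (350, -350) 61; (350, -300) 65; (400, -700) 186; (400, -650) 185; (400, -600) 185; (400, -500) 63; (400, -450) 63; (400, -300) 63; (450, -700) 186; (450, -650) 189; (450, -600) 186; (450, -350) 65; (450, -300) 63; (500, -700) 185; (500, -650) 187; (500, -600) 188; (500, -450) 62; (550, -500) 75; (550, -450) 77; (600, -700) 74; (600, -650) 75; (600, -600) 74; (600, -500) 68; (600, -450) 67; 
(350, 100) 81; (350, 150) 83; (400, 100) 96; (400, 150) 99; (400, 250) 115; (400, 300) 120; (400, 350) 119; (450, 100) 98; (450, 150) 98; (450, 250) 119; (450, 300) 169; (450, 350) 121; (500, 100) 99; (500, 150) 100; (500, 250) 119; (500, 300) 122; (500, 350) 119; (550, 100) 98; (550, 150) 95; (550, 250) 119; (550, 300) 169; (550, 350) 112; (600, 100) 100; (600, 150) 99; (600, 250) 118; (600, 300) 120; green [[310.0, -241.0], [363.0, -331.0], [388.0, -316.0], [335.0, -226.0]]
orange [[384.0, -495.0], [408.0, -507.0], [452.0, -418.0], [428.0, -407.0]]
```

View pics/s6.png

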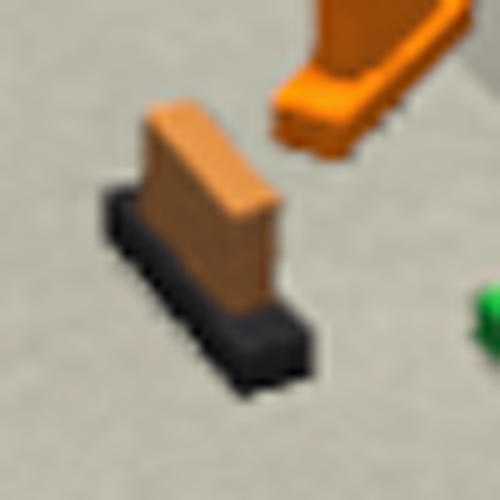

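View pics/t6.png

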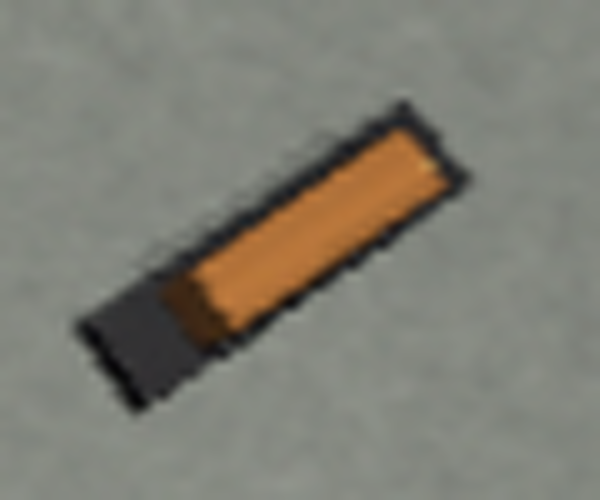

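```bash
python3 - <<'E'
from h import *
d=pickle.load(open('c0.pkl','rb'));T,S=d['top'],d['side']
print(tri(T,[(386.6,232.65)],S,[(296,165.15)]))
print(onz(T,[(386.6,232.65)],58),onz(S,[(296,165.15)],58))
q=[(355+a/10-.45,210+b/10-.45) for a,b in((192,277),(408,127),(450,183),(232,337))];X=onz(T,q,58);print(X)
for a,b in((0,1),(3,2)):print(np.degrees(np.arctan2(*(X[b]-X[a])[[1,0]])))
# chips
m=cv2.inRange(cv2.cvtColor(T['frame'],cv2.COLOR_RGB2HSV),(0,0,0),(180,60,205));m[:190]=0;m[262:]=0;m[:,:255]=0;m[:,305:]=0
from rig import bot
R=bot.observe()['tcp_rot'];print(R.T@np.array([468.5-289.3,-322-(-581.5),0]))
E
```

```text
(array([ 468.48568194, -323.24180875,   58.68635788]), np.float64(1.037568920536283))
[[ 468.04918199 -323.36609465   58.        ]] [[ 469.01971793 -324.45182185   58.        ]]
[[ 459.8841368  -291.34275675   58.        ]
 [ 491.1018199  -347.84499355   58.        ]
 [ 476.70709628 -355.81957177   58.        ]
 [ 444.77834648 -298.82195745   58.        ]]
-61.07919639999083
-60.74345610677416
[-1.52456518e+02 -2.76061289e+02  2.55032568e-01]
```

```bash
cat > go.py <<'E'
import sys,numpy as np
from rig import bot
# usage: go.py x y z yaw
s=bot.observe();R=s['tcp_rot'];p=s['position']
yaw=np.degrees(np.arctan2(R[1,0],R[0,0]))
g=np.array([float(a) for a in sys.argv[1:4]]);dy=(yaw-float(sys.argv[4])+180)%360-180
print('t',round(s['t'],2),'pos',p.round(1),'yaw',round(yaw,2),'tilt',R[:2,2].round(4),'F',s['wrist_force'].round(1),'gap',round(s['finger_gap'],1))
print('shift cm',(R.T@(g-p)/10).round(2),'turn rad',round(np.radians(dy),3))
E
python3 -m creep '[[-2.5,-4.5,0,-0.14],[-5.0,-9.1,0,-0.28],[-7.6,-13.8,0,-0.42],[-10.5,-19,0,-0.56],[-13.5,-24.5,0,-0.70]]' 0.6; python3 go.py 468.5 -323 90 29
```

```text
t: 0.6
position: [432.4, -374.4, 231.0]
tcp_rot: [[0.92, -0.392, -0.0], [-0.392, -0.92, 0.0], [-0.0, 0.0, -1.0]]
wrist_force: [0.6, -0.1, -0.3]
finger_gap: 51.2
t 0.6 pos [ 432.4 -374.4  231. ] yaw -23.11 tilt [-0.0005  0.0001] F [ 0.6 -0.1 -0.3] gap 51.2
shift cm [ 1.31 -6.14 14.1 ] turn rad -0.909
```

```bash
python3 -m creep '[[0,0,1,-0.14],[0,0,3,-0.28],[0,0,5,-0.42],[0,0,7,-0.56],[0,0,9,-0.70]]' ; python3 go.py 468.5 -323 90 29
```

```text
t: 1.1
position: [431.5, -376.0, 140.1]
tcp_rot: [[0.956, 0.293, -0.001], [0.293, -0.956, 0.0], [-0.0, -0.001, -1.0]]
wrist_force: [0.6, 0.0, 0.1]
finger_gap: 51.5
t 1.1 pos [ 431.5 -376.   140.1] yaw 17.01 tilt [-0.0006  0.0004] F [0.6 0.  0.1] gap 51.5
shift cm [ 5.09 -3.98  5.01] turn rad -0.209
```

```bash
python3 -m creep '[[1.5,-1.2,1,-0.07],[3.0,-2.4,2.5,-0.14],[4.3,-3.4,4,-0.209],[5.1,-4.0,5,-0.209],[5.1,-4.0,5,-0.209]]' ; for i in 1 2 3; do python3 go.py 468.5 -323 24 29; done
python3 - <<'E'
from rig import bot
from h import *
d={n:bot.camera(n) for n in('top','side')}
pickle.dump(d,open('c1.pkl','wb'))
T,S=d['top'],d['side'];crop(T,340,190,80,90,6,'pics/t7.png');crop(S,265,130,70,70,8,'pics/s7.png')
E
```

```text
t: 1.6
position: [470.0, -320.2, 89.7]
tcp_rot: [[0.876, 0.483, -0.002], [0.483, -0.876, 0.002], [-0.0, -0.003, -1.0]]
wrist_force: [0.3, 0.4, 0.4]
finger_gap: 50.8
t 1.6 pos [ 470.  -320.2   89.7] yaw 28.85 tilt [-0.0016  0.0024] F [0.3 0.4 0.4] gap 50.8
shift cm [-0.27  0.19  6.57] turn rad -0.003
t 1.6 pos [ 470.  -320.2   89.7] yaw 28.85 tilt [-0.0016  0.0024] F [0.3 0.4 0.4] gap 50.8
shift cm [-0.27  0.19  6.57] turn rad -0.003
t 1.6 pos [ 470.  -320.2   89.7] yaw 28.85 tilt [-0.0016  0.0024] F [0.3 0.4 0.4] gap 50.8
shift cm [-0.27  0.19  6.57] turn rad -0.003
```

View pics/t7.png

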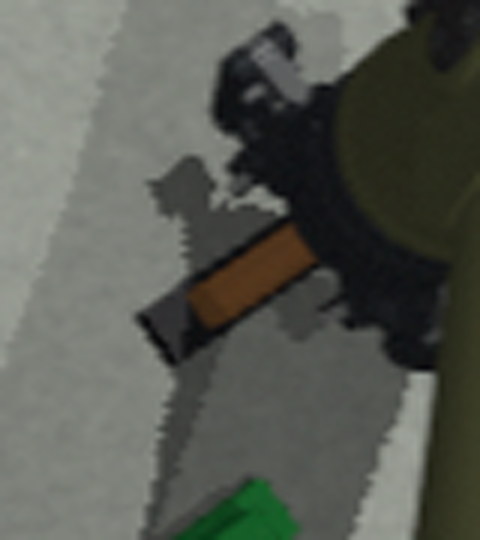

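View pics/s7.png

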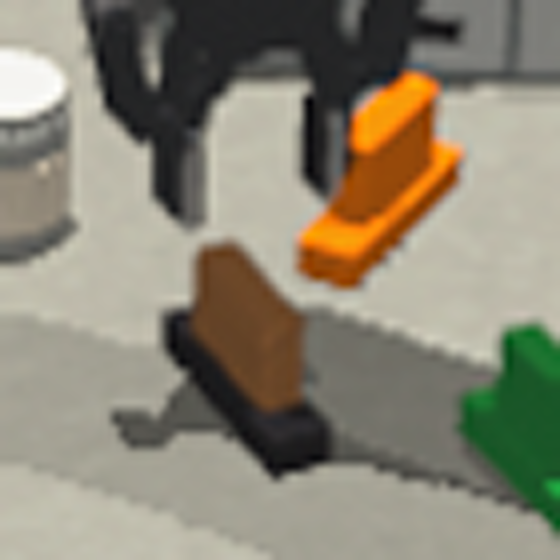

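```bash
python3 go.py 468.5 -323 24 29;python3 -m creep '[[-0.1,0.1,1.5,0],[-0.1,0.1,3,0],[-0.1,0.1,4.5,0],[-0.1,0.1,5.6,0],[-0.1,0.1,6.5,0]]' ; python3 go.py 468.5 -323 24 29;
```

```text
t 1.7 pos [ 469.4 -323.5   91.4] yaw 28.65 tilt [-0.0002 -0.0005] F [-0.2 -0.7 -0.6] gap 51.4
shift cm [-0.05 -0.09  6.74] turn rad -0.006
t: 2.2
position: [468.0, -324.5, 24.6]
tcp_rot: [[0.878, 0.479, -0.001], [0.479, -0.878, 0.001], [-0.001, -0.002, -1.0]]
wrist_force: [1.0, -0.5, 0.2]
finger_gap: 51.0
t 2.2 pos [ 468.  -324.5   24.6] yaw 28.63 tilt [-0.0014  0.0011] F [ 1.  -0.5  0.2] gap 51.0
shift cm [ 0.11 -0.11  0.06] turn rad -0.006
```

```bash
python3 -m creep '[[0,0,0,0],[0,0,0,0],[0,0,0,0],[0,0,0,0],[0,0,0,0]]' 0; python3 go.py 468.5 -323 24 29;
```

```text
t: 2.7
position: [468.9, -324.9, 26.7]
tcp_rot: [[0.878, 0.479, 0.0], [0.479, -0.878, -0.001], [0.0, 0.001, -1.0]]
wrist_force: [-0.2, 0.4, -1.0]
finger_gap: 16.9
t 2.7 pos [ 468.9 -324.9   26.7] yaw 28.65 tilt [ 0.0004 -0.0005] F [-0.2  0.4 -1. ] gap 16.9
shift cm [ 0.05 -0.19  0.27] turn rad -0.006
```

```bash
python3 -m creep '[[0,0,-1.5,0],[0,0,-3.5,0],[0,0,-6,0],[1.2,-2.8,-7.5,0.06],[3,-6.9,-7.5,0.14]]'; python3 go.py 445.5 -73.8 60 2
python3 - <<'E'
from h import *
d=pickle.load(open('c0.pkl','rb'));T=d['top']
hs=cv2.cvtColor(T['frame'],cv2.COLOR_RGB2HSV)
P=world(T,np.ones((420,560),bool))
s=(P[:,2]>12)&(P[:,0]>560)&(P[:,0]<720)&(P[:,1]<60)&(P[:,1]>-260);Q=P[s];H={}
for x,y,z in Q:k=(int(x//20)*20,int(y//20)*20);H.setdefault(k,[]).append(z)
for k in sorted(H):
  if len(H[k])>2: print(k,round(np.median(H[k])),end='; ')
E
```

```text
t: 3.2
position: [463.9, -252.7, 105.3]
tcp_rot: [[0.939, 0.345, 0.006], [0.345, -0.939, -0.004], [0.004, 0.006, -1.0]]
wrist_force: [1.7, 0.1, -0.9]
finger_gap: 17.1
t 3.2 pos [ 463.9 -252.7  105.3] yaw 20.18 tilt [ 0.0061 -0.0044] F [ 1.7  0.1 -0.9] gap 17.1
shift cm [  4.42 -17.45   4.44] turn rad 0.317
(560, -120) 16; (560, -100) 15; (560, -80) 15; (560, -60) 15; (560, -40) 16; (580, -120) 14; (580, -100) 15; (580, -80) 15; (580, -60) 15; (580, -40) 15; (680, -220) 28; (680, -200) 27; (680, -180) 25; (680, -160) 28; (700, -220) 21; (700, -160) 28; (700, -20) 23; (700, 0) 24; (700, 20) 23; (700, 40) 21;
```

```bash
python3 -m creep '[[1,-4,0,0.07],[2,-8,0,0.14],[3,-12,0,0.21],[4,-15.5,0,0.28],[4.4,-17.4,1,0.317]]'; python3 go.py 445.5 -73.8 60 2; python3 -m creep '[[0,0,1,0],[0,0,2,0],[0,0,3,0],[0,0,3,0],[0,0,3,0]]'; python3 go.py 445.5 -73.8 42 2
python3 - <<'E'
from rig import bot
from h import *
d={n:bot.camera(n) for n in('top','side')}
pickle.dump(d,open('c2.pkl','wb'))
T,S=d['top'],d['side'];crop(T,235,180,85,110,5,'pics/t8.png');crop(S,230,180,100,70,7,'pics/s8.png')
E
python3 go.py 445.5 -73.8 42 2
```

```text
t: 3.7
position: [443.1, -68.3, 93.6]
tcp_rot: [[0.999, 0.045, 0.004], [0.045, -0.999, -0.001], [0.004, 0.002, -1.0]]
wrist_force: [0.1, -0.5, -1.6]
finger_gap: 17.2
t 3.7 pos [443.1 -68.3  93.6] yaw 2.57 tilt [ 0.004  -0.0014] F [ 0.1 -0.5 -1.6] gap 17.2
shift cm [0.2  0.56 3.36] turn rad 0.01
t: 4.2
position: [441.8, -72.2, 61.0]
tcp_rot: [[0.999, 0.042, -0.001], [0.042, -0.999, 0.001], [-0.001, -0.001, -1.0]]
wrist_force: [0.6, -0.2, -1.5]
finger_gap: 17.4
t 4.2 pos [441.8 -72.2  61. ] yaw 2.38 tilt [-0.0008  0.0005] F [ 0.6 -0.2 -1.5] gap 17.4
shift cm [0.37 0.18 1.9 ] turn rad 0.007
t 4.3 pos [442.3 -72.   61.5] yaw 2.41 tilt [0.0005 0.0001] F [ 0.1  0.  -0.8] gap 17.2
shift cm [0.31 0.2  1.96] turn rad 0.007
```

View pics/t8.png

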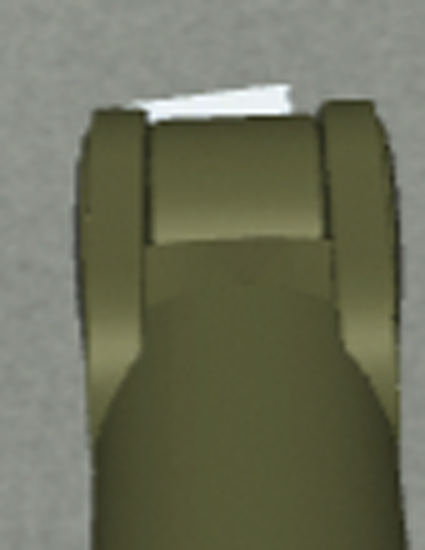

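View pics/s8.png

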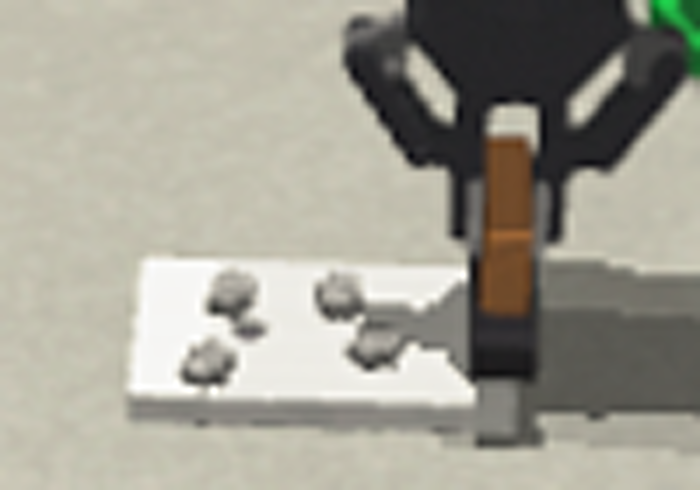

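```bash
python3 -m creep '[[0,0.2,0.6,0.007],[0,0.2,1.2,0.007],[0,0.2,1.6,0.007],[0,0.2,1.9,0.007],[0,0.2,1.9,0.007]]'; python3 go.py 445.5 -73.8 42 2
```

```text
t: 4.8
position: [441.9, -73.3, 42.0]
tcp_rot: [[0.999, 0.036, -0.0], [0.036, -0.999, 0.0], [-0.0, -0.0, -1.0]]
wrist_force: [-0.2, -0.5, -1.5]
finger_gap: 17.2
t 4.8 pos [441.9 -73.3  42. ] yaw 2.07 tilt [-0.0004  0.0002] F [-0.2 -0.5 -1.5] gap 17.2
shift cm [ 0.36  0.06 -0.  ] turn rad 0.001
```

```bash
python3 -m creep '[[1,0,0,0],[2.2,0,0,0],[3.4,0,0,0],[4.6,0,0,0],[5.8,0,0,0]]';  python3 -m creep '[[1.2,0,0,0],[2.4,0,0,0],[3.6,0,0,0],[4.8,0,0,0],[6.0,0,0,0]]'; python3 - <<'E'
from rig import bot
from h import *
S=bot.camera('side');crop(S,220,180,110,70,7,'pics/s9.png')
E
```

```text
t: 5.3
position: [501.3, -71.2, 42.2]
tcp_rot: [[0.999, 0.036, 0.0], [0.036, -0.999, 0.0], [0.0, -0.0, -1.0]]
wrist_force: [-1.3, -0.3, -1.6]
finger_gap: 17.0
t: 5.8
position: [560.9, -69.2, 42.2]
tcp_rot: [[0.999, 0.036, 0.0], [0.036, -0.999, -0.0], [-0.0, 0.0, -1.0]]
wrist_force: [-0.8, -0.2, -1.5]
finger_gap: 17.5
```

View pics/s9.png

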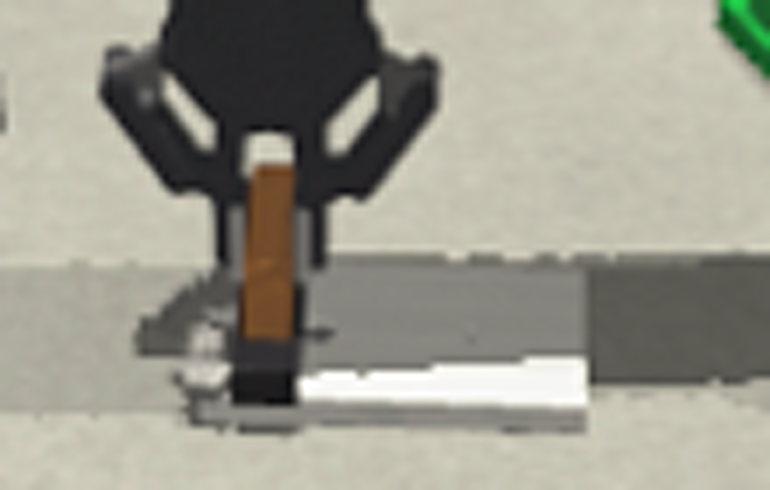

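```bash
python3 -m creep '[[1.2,0,0,0],[2.4,0,0,0],[3.6,0,0,0],[4.8,0,0,0],[6.3,0,0,0]]'; python3 - <<'E'
from rig import bot
from h import *
S=bot.camera('side');crop(S,205,170,110,80,7,'pics/s10.png')
E
```

```text
t: 6.35
position: [623.7, -67.2, 42.6]
tcp_rot: [[0.999, 0.036, -0.0], [0.036, -0.999, -0.001], [-0.0, 0.001, -1.0]]
wrist_force: [-3.0, -0.2, 3.8]
finger_gap: 17.1
```

View pics/s10.png

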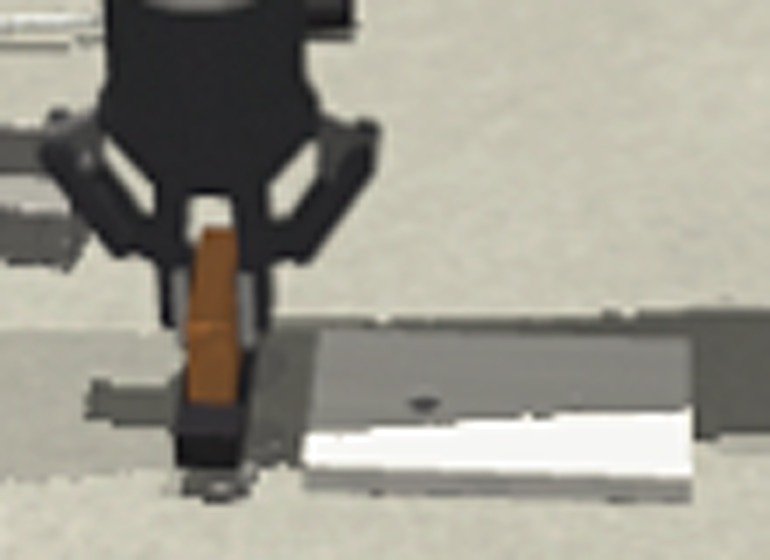

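```bash
python3 -m creep '[[0,0,-1.5,0],[0,0,-4,0],[0,0.5,-6,0],[-2,3,-7,0],[-5,6,-7,0]]';python3 -m creep '[[-3,2.5,0,0],[-6,5,0,0],[-8.7,7.2,0,0],[-11,9.2,0,0],[-11,9.2,0,0]]'; python3 - <<'E'
from rig import bot
from h import *
d={n:bot.camera(n) for n in('top','side')}
pickle.dump(d,open('c3.pkl','wb'))
T,S=d['top'],d['side'];crop(T,220,140,150,130,5,'pics/t11.png');crop(S,205,160,120,90,6,'pics/s11.png')
E
python3 go.py 470 -225 27.3 2
```

```text
t: 6.9
position: [577.2, -127.2, 115.6]
tcp_rot: [[0.999, 0.04, 0.006], [0.04, -0.999, -0.0], [0.006, 0.0, -1.0]]
wrist_force: [0.0, -1.1, -2.0]
finger_gap: 17.1
t: 7.4
position: [464.5, -228.9, 113.0]
tcp_rot: [[1.0, 0.029, -0.002], [0.029, -1.0, -0.003], [-0.002, 0.003, -1.0]]
wrist_force: [-0.7, -0.9, -1.7]
finger_gap: 17.2
t 7.5 pos [ 468.2 -225.   113.3] yaw 1.97 tilt [ 0.0011 -0.0009] F [ 1.1 -0.  -1.6] gap 17.1
shift cm [ 0.18 -0.    8.6 ] turn rad -0.001
```

View pics/t11.png

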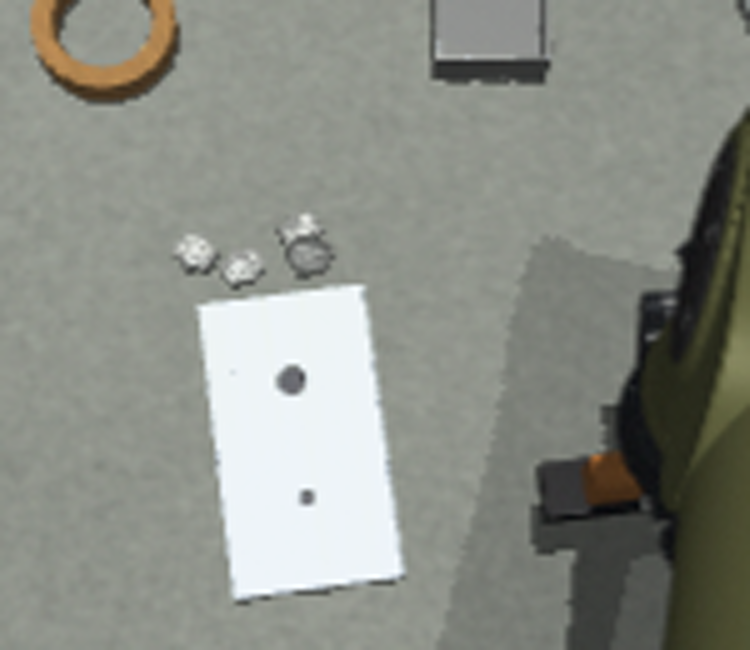

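View pics/s11.png

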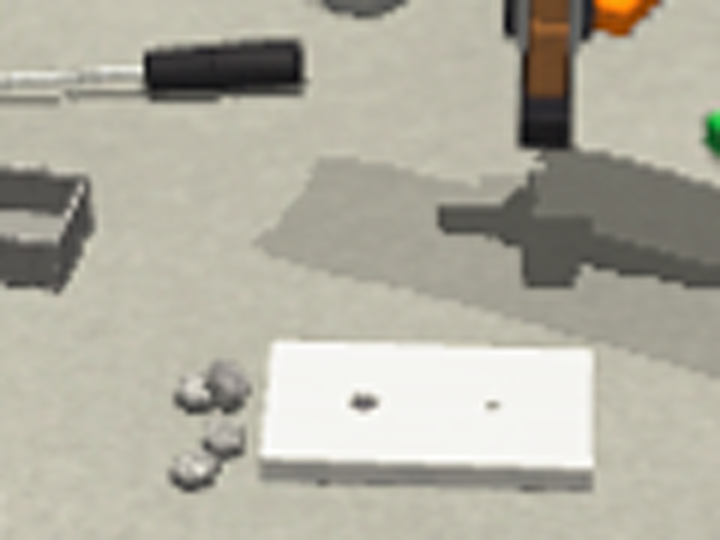

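```bash
python3 - <<'E'
from h import *
d=pickle.load(open('c3.pkl','rb'))
for n,b in(('top',(250,178,292,200)),('side',(230,218,249,244))):
    c=d[n];m=np.zeros((420,560),bool);m[b[1]:b[3],b[0]:b[2]]=1
    P=world(c,m);H={}
    for x,y,z in P[(P[:,0]>586)]:k=(int(x//10)*10,int(y//10)*10);H.setdefault(k,[]).append(z)
    print(n,{k:(round(max(v)),len(v)) for k,v in sorted(H.items()) if max(v)>5})
T=d['top'];S=d['side'];print(onz(T,[(281,191),(280.3,185.7)],8),onz(S,[(242.5,224),(237,225)],8))
E
```

```text
top {(580, -110): (15, 3), (580, -100): (16, 2), (580, -90): (15, 1), (580, -80): (13, 2), (580, -60): (14, 2), (590, -90): (10, 15), (590, -80): (6, 15), (590, -60): (9, 14), (590, -50): (12, 18), (600, -110): (6, 15), (600, -100): (13, 16), (600, -90): (19, 18), (600, -80): (19, 20), (600, -60): (11, 14), (600, -50): (13, 15), (600, -40): (10, 14), (600, -30): (12, 17), (600, -20): (9, 16), (610, -100): (10, 12), (610, -90): (19, 14), (610, -80): (18, 11), (610, -60): (10, 13), (610, -50): (13, 12), (610, -40): (9, 13), (610, -30): (11, 14), (610, -20): (12, 14), (620, -90): (12, 13), (620, -80): (12, 13), (620, -70): (7, 15), (620, -30): (9, 12), (620, -20): (7, 13), (630, -90): (7, 11), (630, -80): (5, 14), (630, -20): (5, 15), (630, -10): (5, 12)}
side {(580, -20): (5, 4), (590, -120): (6, 4), (590, -70): (6, 8), (590, -60): (11, 9), (590, -50): (12, 13), (590, -40): (10, 9), (590, -20): (6, 8), (600, -110): (7, 5), (600, -100): (17, 5), (600, -90): (17, 10), (600, -80): (19, 20), (600, -70): (9, 1), (600, -60): (10, 5), (600, -50): (14, 14), (600, -40): (12, 12), (600, -30): (10, 7), (600, -20): (12, 12), (610, -110): (6, 2), (610, -90): (22, 7), (610, -80): (21, 18), (610, -70): (13, 9), (610, -60): (12, 8), (610, -50): (12, 5), (610, -40): (10, 6), (610, -30): (12, 12), (610, -20): (17, 17), (620, -110): (6, 7), (620, -90): (13, 10), (620, -80): (12, 14), (620, -70): (9, 8), (620, -50): (5, 9), (620, -40): (8, 4), (620, -30): (10, 8), (620, -20): (11, 13), (630, -80): (7, 12), (630, -50): (6, 10), (630, -20): (6, 5), (640, -90): (6, 5)}
[[606.21161623 -82.18322919   8.        ]
 [620.40109008 -81.66421239   8.        ]] [[607.91263293 -84.60506248   8.        ]
 [622.78458768 -78.82907747   8.        ]]
```

```bash
python3 -m creep '[[0.1,0,2.5,0],[0.1,0,5,0],[0.1,0,7,0],[0.1,0,8,0],[0.1,0,8.5,0]]'; python3 go.py 470 -225 26 2; python3 -m creep '[[0,0,0.05,0],[0,0,0.1,0],[0,0,0.1,0],[0,0,0.1,0],[0,0,0.1,0]]'; python3 go.py 470 -225 26 2
```

```text
t: 8.0
position: [469.9, -223.2, 26.8]
tcp_rot: [[0.999, 0.038, -0.0], [0.038, -0.999, 0.001], [-0.0, -0.001, -1.0]]
wrist_force: [-0.4, 0.6, -0.7]
finger_gap: 17.1
t 8.0 pos [ 469.9 -223.2   26.8] yaw 2.18 tilt [-0.0004  0.001 ] F [-0.4  0.6 -0.7] gap 17.1
shift cm [0.   0.18 0.08] turn rad 0.003
t: 8.5
position: [469.6, -224.8, 26.7]
tcp_rot: [[0.999, 0.036, 0.0], [0.036, -0.999, -0.001], [0.0, 0.001, -1.0]]
wrist_force: [0.3, -0.3, -2.5]
finger_gap: 17.0
t 8.5 pos [ 469.6 -224.8   26.7] yaw 2.05 tilt [ 0.0005 -0.0005] F [ 0.3 -0.3 -2.5] gap 17.0
shift cm [0.04 0.02 0.07] turn rad 0.001
```

```bash
python3 -m creep '[[0,0,0.05,0],[0,0,0.1,0],[0,0,0.1,0],[0,0,0.1,0],[0,0,0.1,0]]'|grep -A0 -E 'force|posi';  python3 go.py 470 -225 26 2; sleep 0; python3 - <<'E'
from rig import bot
from h import *
S=bot.camera('side');crop(S,270,130,60,60,10,'pics/s12.png')
print(bot.observe()['wrist_force'],bot.observe()['position'])
E
```

```text
position: [469.7, -224.8, 26.6]
--
wrist_force: [-2.0, 1.4, 7.4]
t 9.0 pos [ 469.7 -224.8   26.6] yaw 2.06 tilt [ 0.     -0.0008] F [-2.   1.4  7.4] gap 17.4
shift cm [0.03 0.02 0.06] turn rad 0.001
[-2.46614144  2.13905444  8.43334567] [ 469.69026493 -224.81127876   26.56323841]
```

View pics/s12.png

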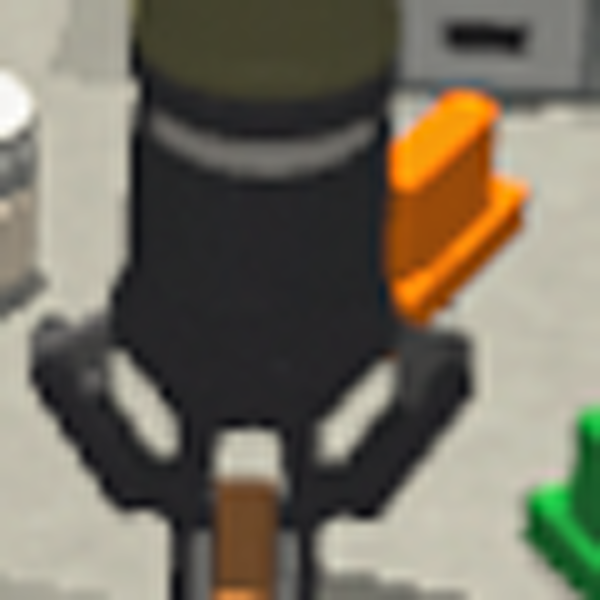

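Contact with the bench (7–8 N). The picture shows the grip still on the rib (px ~(245,540) in the crop). Release and rise.

```bash
python3 -m creep '[[0,0,-0.05,0],[0,0,-0.05,0],[0,0,-0.05,0],[0,0,-0.05,0],[0,0,-0.05,0]]' 0.6; python3 -m creep '[[0,0,-2,0],[0,0,-5,0],[0,0,-9,0],[0,0,-14,0],[0,0,-18,0]]'; python3 go.py 565 318.7 230 92; python3 go.py 565 318.7 230 -88;python3 -c "
from rig import bot;print(bot.observe()['joint_positions'])"
```

```text
t: 9.55
position: [469.4, -224.5, 25.7]
tcp_rot: [[0.999, 0.036, -0.0], [0.036, -0.999, 0.0], [-0.0, -0.0, -1.0]]
wrist_force: [0.2, 0.3, 0.5]
finger_gap: 51.2
t: 10.05
position: [469.8, -224.5, 208.4]
tcp_rot: [[0.999, 0.036, 0.002], [0.036, -0.999, -0.001], [0.002, 0.001, -1.0]]
wrist_force: [0.5, 0.4, -0.7]
finger_gap: 51.0
t 10.05 pos [ 469.8 -224.5  208.4] yaw 2.08 tilt [ 0.0016 -0.001 ] F [ 0.5  0.4 -0.7] gap 51.0
shift cm [ 11.48 -53.94  -2.19] turn rad -1.569
t 10.05 pos [ 469.8 -224.5  208.4] yaw 2.08 tilt [ 0.0016 -0.001 ] F [ 0.5  0.4 -0.7] gap 51.0
shift cm [ 11.48 -53.94  -2.19] turn rad 1.572
[ 49.24221849   4.76827605 -27.88691421 102.43224738   2.34711603
  73.25760203  22.84091895]
```

```bash
python3 -m creep '[[0.8,-4,-1,-0.06],[1.7,-8,-2,-0.12],[2.5,-12,-2.2,-0.18],[3.4,-16,-2.2,-0.24],[4.2,-20,-2.2,-0.3]]' |head -2; python3 go.py 565 318.7 230 70;
```

```text
t: 10.55
position: [504.4, -21.6, 228.1]
t 10.55 pos [504.4 -21.6 228.1] yaw 19.38 tilt [ 0.0008 -0.0006] F [ 0.9 -0.9  0.6] gap 51.2
shift cm [ 17.01 -30.09  -0.21] turn rad -0.883
```

```bash
python3 -m creep '[[2.3,-4,0,-0.14],[4.5,-8,0,-0.28],[6.8,-12,0,-0.4],[9,-16,0,-0.5],[11.3,-20,0,-0.6]]' |head -2; python3 go.py 565 318.7 230 70;
```

```text
t: 11.05
position: [545.1, 204.4, 227.9]
t 11.05 pos [545.1 204.4 227.9] yaw 53.83 tilt [ 0.0006 -0.0004] F [ 0.6  0.4 -0.8] gap 51.1
shift cm [10.4  -5.14 -0.21] turn rad -0.282
```

```bash
python3 -m creep '[[3,-1.5,0,-0.1],[6,-3,0,-0.2],[8.5,-4.2,0,-0.28],[10.4,-5.1,0,-0.28],[10.4,-5.1,0,-0.28]]' |head -2; python3 go.py 565 318.7 125 70;
python3 - <<'E'
from rig import bot
from h import *
d={n:bot.camera(n) for n in('top','side')}
pickle.dump(d,open('c4.pkl','wb'))
T,S=d['top'],d['side'];crop(T,60,160,120,130,4,'pics/t13.png');crop(S,190,210,120,140,4,'pics/s13.png')
crop(T,330,190,140,110,4,'pics/t13b.png')
E
python3 go.py 565 318.7 125 70;
```

```text
t: 11.55
position: [564.2, 320.7, 227.2]
t 11.55 pos [564.2 320.7 227.2] yaw 69.95 tilt [-0.0018  0.0026] F [ 0.  -0.2  0.9] gap 51.1
shift cm [-0.18  0.16 10.22] turn rad -0.001
t 11.65 pos [565.3 316.9 227.3] yaw 69.71 tilt [-0.0008 -0.0006] F [ 0.9 -1.3 -0.1] gap 51.1
shift cm [ 0.17 -0.09 10.23] turn rad -0.005
```

View pics/t13.png

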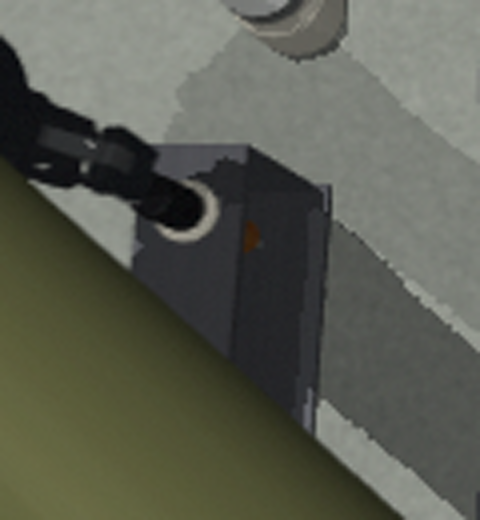

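View pics/s13.png

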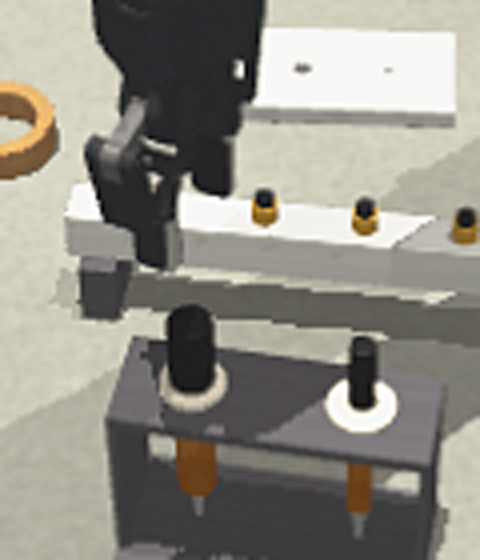

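View pics/t13b.png

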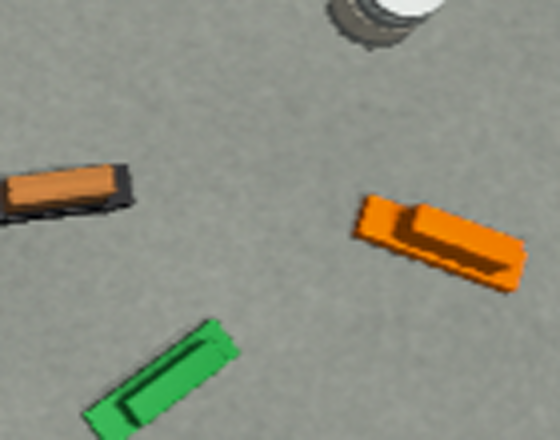

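```bash
python3 -m creep '[[0.05,0,2.2,0],[0.05,0,4.4,0],[0.05,0,6.6,0],[0.05,0,8.5,0],[0.05,0,9.9,0]]' |grep -E 'pos|force'; python3 -m creep '[[0,0,0,0],[0,0,0,0],[0,0,0,0],[0,0,0,0],[0,0,0,0]]' 0.4|grep -E 'pos|force|gap'
python3 - <<'E'
from rig import bot
from h import *
c=bot.camera('side');crop(c,205,240,70,80,7,'pics/s14.png');t=bot.camera('top');crop(t,75,180,50,50,10,'pics/t14.png')
E
python3 go.py 565 318.7 127 70
```

```text
position: [566.0, 314.8, 127.4]
wrist_force: [-0.5, 0.2, -0.4]
position: [566.1, 317.7, 129.6]
wrist_force: [0.2, 0.4, 0.3]
finger_gap: 34.1
t 12.75 pos [565.9 317.5 129.2] yaw 69.68 tilt [0.0006 0.0002] F [ 0.4 -0.6  0.6] gap 34.1
shift cm [ 0.08 -0.13  0.22] turn rad -0.006
```

View pics/s14.png

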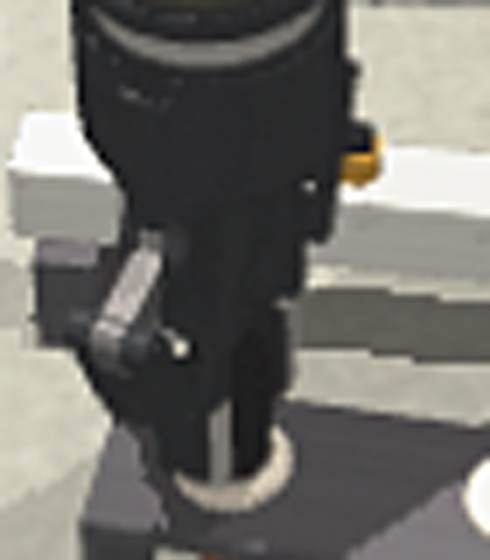

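View pics/t14.png

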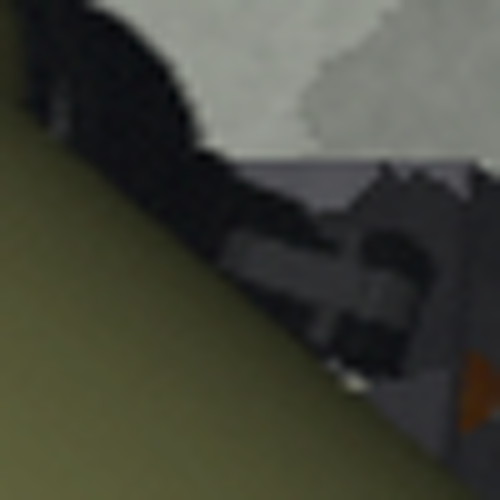

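```bash
python3 -m creep '[[0.05,-0.1,0.05,0],[0.05,-0.1,0.05,0],[0.05,-0.1,0.05,0],[0.05,-0.1,0.05,0],[0.05,-0.1,0.05,0]]' 0|grep -E 'pos|force|gap'; python3 -m creep '[[0,0,0,0],[0,0,0,0],[0,0,0,0],[0,0,0,0],[0,0,0,0]]' |grep -E 'pos|force|gap'
python3 go.py 565 318.7 127 70
```

```text
position: [565.5, 318.2, 128.9]
wrist_force: [1.0, -1.1, 5.1]
finger_gap: 23.5
position: [565.5, 318.2, 128.9]
wrist_force: [1.0, -1.2, 5.4]
finger_gap: 23.8
t 13.75 pos [565.5 318.2 128.9] yaw 69.66 tilt [0.0012 0.0002] F [ 1.  -1.2  5.4] gap 23.8
shift cm [ 0.03 -0.06  0.19] turn rad -0.006
```

```bash
python3 -m creep '[[0,0,-0.5,0],[0,0,-1.2,0],[0,0,-2.2,0],[0,0,-3.2,0],[0,0,-4.2,0]]' |grep -E 'pos|force|gap'; python3 -m creep '[[0,0,-1.5,0],[0,0,-3,0],[0,0,-5,0],[0,0,-7,0],[0,0,-9,0]]' |grep -E 'pos|force|gap'
python3 - <<'E'
from rig import bot
from h import *
d={n:bot.camera(n) for n in('top','side')}
pickle.dump(d,open('c5.pkl','wb'))
crop(d['side'],190,190,120,140,4,'pics/s15.png')
E
python3 go.py 565 318.7 259 70
```

```text
position: [565.0, 318.3, 171.3]
wrist_force: [0.1, 0.3, -0.9]
finger_gap: 23.6
position: [565.0, 318.3, 262.3]
wrist_force: [-0.1, 0.7, -0.3]
finger_gap: 23.8
t 14.85 pos [566.1 319.6 264.4] yaw 69.67 tilt [0.0053 0.0031] F [ 0.3  0.7 -0.9] gap 23.7
shift cm [-0.12 -0.07  0.54] turn rad -0.006
```

View pics/s15.png

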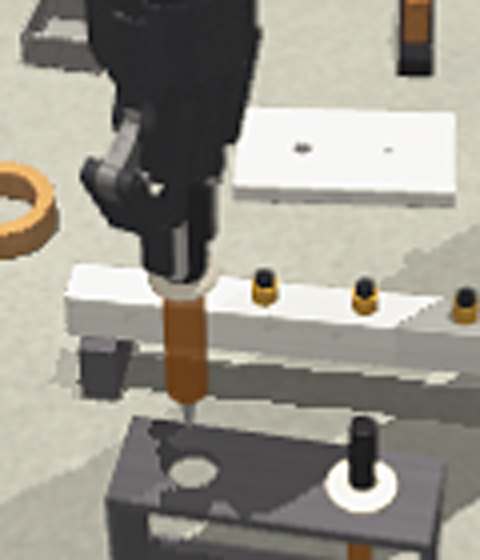

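```bash
python3 -m creep '[[-1.5,0.5,0,0],[-4.5,1.4,0,0],[-7.5,2.3,0,0],[-10.5,3.2,0,0],[-13.5,4.1,0,0]]' |grep -E 'pos|force|gap';python3 -m creep '[[-3,0.9,0,0],[-6,1.8,0,0],[-9,2.7,0,0],[-12,3.6,0,0],[-15,4.5,0,0]]' |grep -E 'pos|force|gap'; python3 go.py 542 -69.6 160 70
```

```text
position: [556.0, 176.0, 259.6]
wrist_force: [1.5, 0.1, -0.5]
finger_gap: 23.7
position: [546.0, 19.7, 259.8]
wrist_force: [-0.1, 0.1, -1.0]
finger_gap: 23.7
t 15.85 pos [546.   19.7 259.8] yaw 69.67 tilt [-0.0006 -0.0003] F [-0.1  0.1 -1. ] gap 23.7
shift cm [-8.51  2.74  9.98] turn rad -0.006
```

```bash
python3 -m creep '[[-2.5,0.8,0,0],[-5,1.6,0,0],[-7,2.3,1,0],[-8.5,2.7,2.5,0],[-8.5,2.7,4.5,0]]' |grep -E 'pos|force|gap';python3 -m creep '[[0,0,2,0],[0,0,4,0],[0,0,5,0],[0,0,5.3,0],[0,0,5.3,0]]' |grep -E 'pos|force|gap'; python3 go.py 542 -69.6 139 70
python3 - <<'E'
from rig import bot
from h import *
d={n:bot.camera(n) for n in('top','side')}
pickle.dump(d,open('c6.pkl','wb'))
crop(d['side'],225,140,80,100,6,'pics/s16.png');crop(d['top'],230,140,100,100,6,'pics/t16.png')
E
python3 go.py 542 -69.6 139 70
```

```text
position: [542.1, -71.2, 214.2]
wrist_force: [0.3, 0.9, -0.6]
finger_gap: 23.8
position: [542.3, -67.7, 162.1]
wrist_force: [0.6, 0.3, -0.7]
finger_gap: 23.8
t 16.85 pos [542.3 -67.7 162.1] yaw 69.7 tilt [-0.0005  0.0003] F [ 0.6  0.3 -0.7] gap 23.8
shift cm [-0.18  0.04  2.31] turn rad -0.005
t 16.95 pos [543.  -67.9 163.1] yaw 69.69 tilt [ 0.0013 -0.0003] F [ 0.5  0.7 -0.4] gap 23.6
shift cm [-0.2  -0.04  2.41] turn rad -0.005
```

View pics/s16.png

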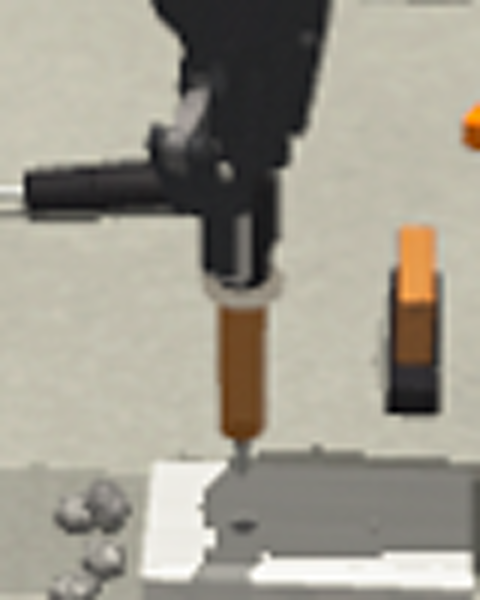

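View pics/t16.png

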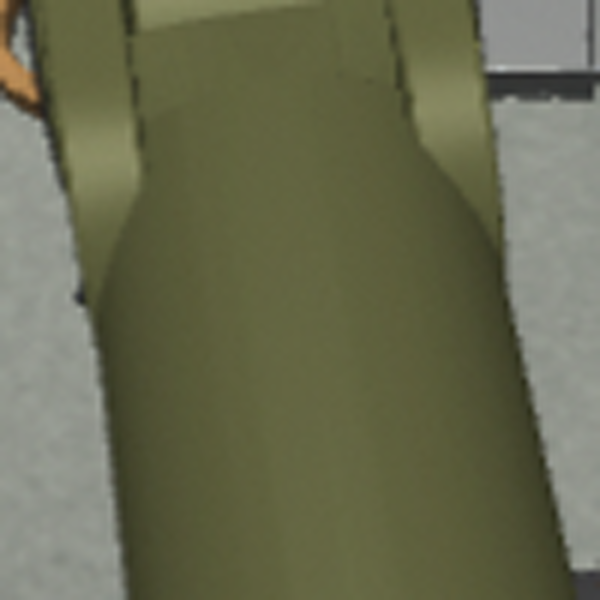

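```bash
cat > z.py <<'E'
from h import *
import sys
d=pickle.load(open(sys.argv[1],'rb'));S=d['side']
cv2.imwrite(sys.argv[2],cv2.resize(S['frame'][205:240,245:290,::-1],None,fx=16,fy=16,interpolation=cv2.INTER_CUBIC))
E
python3 z.py c6.pkl pics/s17.png
python3 - <<'E'
from h import *
S=pickle.load(open('c6.pkl','rb'))['side']
for p in((542.3,-68.2,43.5),(542.3,-69.6,15),(542.3,-68.2,69.5)):
    u=proj(S,[p])[0];print(p,u,(u-[245,205]+.5)*16)
E
```

```text
(542.3, -68.2, 43.5) [265.19471879 219.10988686] [331.1155006  233.75818975]
(542.3, -69.6, 15) [265.23368863 226.78744388] [331.73901807 356.59910215]
(542.3, -68.2, 69.5) [265.19980553 211.64149939] [331.19688855 114.26399032]
```

View pics/s17.png

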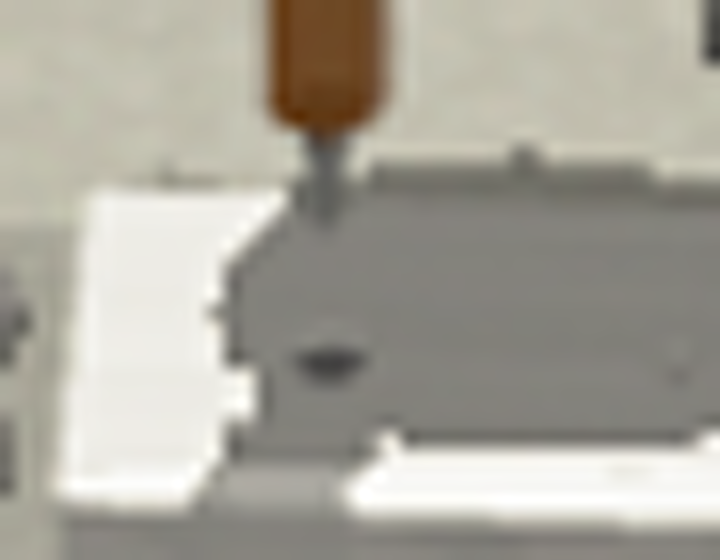

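```bash
python3 -m creep '[[-0.1,0,0.6,0],[-0.19,-0.02,1.2,0],[-0.19,-0.02,1.6,0],[-0.19,-0.02,1.8,0],[-0.19,-0.02,1.8,0]]' |grep -E 'pos|force|gap'; python3 - <<'E'
from rig import bot
from h import *
d={n:bot.camera(n) for n in('side',)}
pickle.dump(d,open('c7.pkl','wb'));S=d['side']
for p in((542,-69.6,26),(542,-69.6,15),(542,-69.6,52)):
    u=proj(S,[p])[0];print(p,u,(u-[245,205]+.5)*16)
E
python3 z.py c7.pkl pics/s18.png;python3 go.py 542 -69.6 139 69.7
```

```text
position: [541.3, -69.7, 143.9]
wrist_force: [-0.1, 0.6, -0.6]
finger_gap: 23.5
(542, -69.6, 26) [265.34394412 223.73031033] [333.50310585 307.6849653 ]
(542, -69.6, 15) [265.34125607 226.79352344] [333.46009714 356.69637498]
(542, -69.6, 52) [265.35052711 216.37475607] [333.60843382 189.99609704]
t 17.5 pos [541.5 -69.7 144.1] yaw 69.68 tilt [-0.0003  0.0001] F [-0.2 -0.2 -0.8] gap 23.9
shift cm [0.03 0.05 0.51] turn rad -0.0
```

View pics/s18.png

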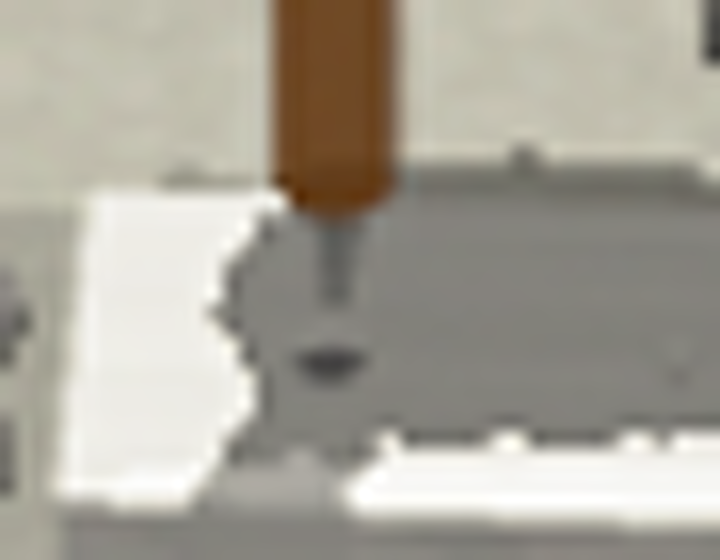

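```bash
python3 -m creep '[[0.03,0,0.2,0],[0.05,-0.02,0.4,0],[0.05,-0.02,0.6,0],[0.05,-0.02,0.6,0],[0.05,-0.02,0.6,0]]' |grep -E 'pos|force|gap'; python3 - <<'E'
from rig import bot
from h import *
d={n:bot.camera(n) for n in('side','top')}
pickle.dump(d,open('c8.pkl','wb'));S=d['side']
cv2.imwrite('pics/s20.png',S['frame'][:,:,::-1])
for p in((542,-69.3,20),(542,-69.3,15),(542,-69.3,46)):
    u=proj(S,[p])[0];print(p,u,(u-[245,205]+.5)*16)
E
python3 z.py c8.pkl pics/s19.png;python3 go.py 542 -69.3 139 69.7
```

```text
position: [541.5, -69.2, 138.2]
wrist_force: [0.8, 0.2, -0.7]
finger_gap: 23.8
(542, -69.3, 20) [265.33300179 225.47328875] [333.32802869 335.57261998]
(542, -69.3, 15) [265.33180714 226.86217445] [333.30891428 357.79479125]
(542, -69.3, 46) [265.33940379 218.15487824] [333.4304607  218.47805185]
t 18.1 pos [541.6 -69.3 138.4] yaw 69.67 tilt [ 0.0002 -0.0001] F [ 0.3 -0.3 -1.2] gap 23.7
shift cm [ 0.01  0.04 -0.06] turn rad -0.0
```

View pics/s19.png

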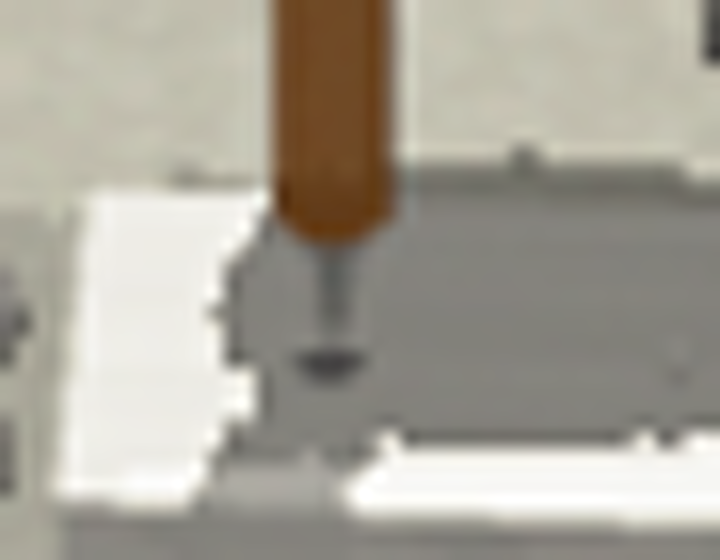

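View pics/s20.png

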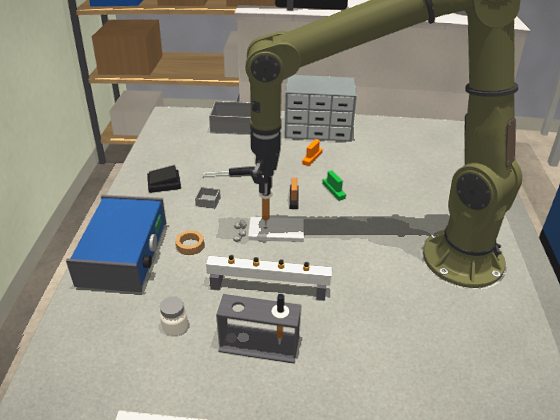

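```bash
python3 -c "
from rig import bot
s=bot.observe();print(s['t'],s['qvel'].round(2) if hasattr(s['qvel'],'round') else s['qvel']);print(bot.sign_off())"
```

```text
18.1 [ 0.09 -0.05 -0.07 -0.   -0.02 -0.02 -0.02]
the job is handed in; nothing more can be done
None
```

I handed the job in at 18.1 s, with all steps done in the order asked.

**Wiping:** I gripped the brown and black scraper across its rib. One push along the plate, about 1 mm above its face, took all four chips off the far end, and the pictures show the plate clear. I set the scraper back on the bench about 60 mm from the plate. One of the four chips leans on another on the bench beyond the plate. It did not appear to touch the plate, so I left it.

**Barrel:** I took the thick barrel out by its head and carried it over the manifold with the nozzle about 45 mm above the fittings.
- **Final pose:** it is still held upright over the wide pocket, with a tilt below 0.1° and joint speeds near zero. The tool stands at about (541.6, -69.3, 138.3) mm. That puts the nozzle tip about 4.5 to 5 mm above the plate's face.
- **Side camera:** it shows the tip within about 1 mm of where it should be.

**Disagreements:** the two cameras place the pocket about 3 mm apart in y (-68.2 and -71.2 mm), so I aimed in between, also using the plate's edges. The arm blocked the top camera at the end, so the final centring is confirmed only from the side view and the robot's own readings.

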